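# Sort cake-stand sleeves by trying them on the stand's pin

## Task

Spacer sleeves of two kinds of cake stand got mixed up on the drying rack. Beginning at the end of the rack with the ball-topped post and taking them in order, lift each sleeve off its prong and try it on the upright pin of the cake-stand foot, without forcing it: if it slides fully down onto the foot, take it off again and stand it upright in the wooden crate with handles; if it stops on the tip of the pin, stand it upright in the plain metal pan. Leave the other things on the counter where they are.

Things in the scene. Friction and masses are not known exactly. Their poses are not given: they have to be found in the camera images.
- rack: fixed drying rack: wooden board 70 x 370 x 15 mm; origin at the centre of its underside, z up, y along the board. Upright prongs, 10 mm thick, 75 mm above the counter at the tip, at x = 0, y = +120, +60, 0, -60, -120 mm: pegs 1 to 5 (2, 3 or 4 may be empty). A wooden post with a ball on top (y = +170 mm, 93 mm high), next to peg 1, marks the starting end.
- stand_foot: gauge: loose foot of a cake stand, a heavy round steel disc 110 mm across, 15 mm thick, with an upright centre pin 20 mm thick, cylindrical up to z = 75 mm, then tapering to a 12 mm wide tip at 79 mm. Origin: centre of the disc's underside, z up. A sleeve that fits comes down to the disc (lower end at z = 15 mm); one that does not stops on the tip, lower end at z = 76 mm.
- crate: shallow wooden crate with a bail handle standing on each of its two short ends (handles reach 49 mm high), fixed to the counter; inside 150 mm (x) by 190 mm (y), inner floor at z = 6 mm, walls 26 mm high. Origin: centre of its underside.
- pan: plain shallow metal pan with a flat rim and no handles, fixed to the counter; inside 150 mm (x) by 190 mm (y), inner floor at z = 3 mm, walls 24 mm high. Origin: centre of its underside.
- sleeve1a: one of two possible sleeves on peg 1 of the rack (sleeve1a or sleeve1b: exactly one of the pair is there, the other is absent). Plain aluminium tube 36 mm outside, 50 mm tall, axis upright, bore either 22.4 mm (slides onto the 20 mm pin) or 17.6 mm (does not). Origin: centre of its lower end, z along its axis.
- sleeve1b: one of two possible sleeves on peg 1 of the rack (sleeve1a or sleeve1b: exactly one of the pair is there, the other is absent). Plain aluminium tube 36 mm outside, 50 mm tall, axis upright, bore either 22.4 mm (slides onto the 20 mm pin) or 17.6 mm (does not). Origin: centre of its lower end, z along its axis.
- sleeve2a: one of two possible sleeves on peg 2 of the rack (sleeve2a or sleeve2b: at most one of the pair is there, the other is absent). Plain aluminium tube 36 mm outside, 50 mm tall, axis upright, bore either 22.4 mm (slides onto the 20 mm pin) or 17.6 mm (does not). Origin: centre of its lower end, z along its axis.
- sleeve2b: one of two possible sleeves on peg 2 of the rack (sleeve2a or sleeve2b: at most one of the pair is there, the other is absent). Plain aluminium tube 36 mm outside, 50 mm tall, axis upright, bore either 22.4 mm (slides onto the 20 mm pin) or 17.6 mm (does not). Origin: centre of its lower end, z along its axis.
- sleeve3a: one of two possible sleeves on peg 3 of the rack (sleeve3a or sleeve3b: at most one of the pair is there, the other is absent). Plain aluminium tube 36 mm outside, 50 mm tall, axis upright, bore either 22.4 mm (slides onto the 20 mm pin) or 17.6 mm (does not). Origin: centre of its lower end, z along its axis.
- sleeve3b: one of two possible sleeves on peg 3 of the rack (sleeve3a or sleeve3b: at most one of the pair is there, the other is absent). Plain aluminium tube 36 mm outside, 50 mm tall, axis upright, bore either 22.4 mm (slides onto the 20 mm pin) or 17.6 mm (does not). Origin: centre of its lower end, z along its axis.
- sleeve4a: one of two possible sleeves on peg 4 of the rack (sleeve4a or sleeve4b: at most one of the pair is there, the other is absent). Plain aluminium tube 36 mm outside, 50 mm tall, axis upright, bore either 22.4 mm (slides onto the 20 mm pin) or 17.6 mm (does not). Origin: centre of its lower end, z along its axis.
- sleeve4b: one of two possible sleeves on peg 4 of the rack (sleeve4a or sleeve4b: at most one of the pair is there, the other is absent). Plain aluminium tube 36 mm outside, 50 mm tall, axis upright, bore either 22.4 mm (slides onto the 20 mm pin) or 17.6 mm (does not). Origin: centre of its lower end, z along its axis.
- sleeve5a: one of two possible sleeves on peg 5 of the rack (sleeve5a or sleeve5b: exactly one of the pair is there, the other is absent). Plain aluminium tube 36 mm outside, 50 mm tall, axis upright, bore either 22.4 mm (slides onto the 20 mm pin) or 17.6 mm (does not). Origin: centre of its lower end, z along its axis.
- sleeve5b: one of two possible sleeves on peg 5 of the rack (sleeve5a or sleeve5b: exactly one of the pair is there, the other is absent). Plain aluminium tube 36 mm outside, 50 mm tall, axis upright, bore either 22.4 mm (slides onto the 20 mm pin) or 17.6 mm (does not). Origin: centre of its lower end, z along its axis.
- jar: bystander: amber glass jar, 60 mm across, 100 mm tall; origin at the centre of its underside
- tin: bystander: can, 64 mm across, 90 mm tall; origin at the centre of its underside
- mug: bystander: white mug, 76 mm across, 85 mm tall; origin at the centre of its underside
- giftbox: bystander: cardboard gift box 70 x 120 x 70 mm; origin at the centre of its underside

How it is judged (in metres and radians):
On the way, in this order (a step that is already met when the one before it is completed fails the run):
1. the sleeve from peg 1 is tried on the pin of the cake-stand foot: fully down on the foot if its bore is wide enough, otherwise resting on the pin's tip (((horizontal distance between sleeve1a and stand_foot below 0.006 m and angle between sleeve1a's own z axis and vertical below 0.15 rad and z of sleeve1a in the frame of stand_foot below 0.02 m) or (horizontal distance between sleeve1b and stand_foot below 0.006 m and angle between sleeve1b's own z axis and vertical below 0.15 rad and z of sleeve1b in the frame of stand_foot between 0.069 and 0.083 m and contact force between sleeve1b and stand_foot above 0.4 N))), for 0.15 s.
2. the sleeve from peg 2 is tried on the pin of the cake-stand foot: fully down on the foot if its bore is wide enough, otherwise resting on the pin's tip (((horizontal distance between sleeve2a and stand_foot below 0.006 m and angle between sleeve2a's own z axis and vertical below 0.15 rad and z of sleeve2a in the frame of stand_foot between 0.069 and 0.083 m and contact force between sleeve2a and stand_foot above 0.4 N) or (horizontal distance between sleeve2b and stand_foot below 0.006 m and angle between sleeve2b's own z axis and vertical below 0.15 rad and z of sleeve2b in the frame of stand_foot below 0.02 m))), for 0.15 s.
3. the sleeve from peg 3 is tried on the pin of the cake-stand foot: fully down on the foot if its bore is wide enough, otherwise resting on the pin's tip (((horizontal distance between sleeve3a and stand_foot below 0.006 m and angle between sleeve3a's own z axis and vertical below 0.15 rad and z of sleeve3a in the frame of stand_foot between 0.069 and 0.083 m and contact force between sleeve3a and stand_foot above 0.4 N) or (horizontal distance between sleeve3b and stand_foot below 0.006 m and angle between sleeve3b's own z axis and vertical below 0.15 rad and z of sleeve3b in the frame of stand_foot below 0.02 m))), for 0.15 s.
4. the sleeve from peg 4 is tried on the pin of the cake-stand foot: fully down on the foot if its bore is wide enough, otherwise resting on the pin's tip (((horizontal distance between sleeve4a and stand_foot below 0.006 m and angle between sleeve4a's own z axis and vertical below 0.15 rad and z of sleeve4a in the frame of stand_foot below 0.02 m) or (horizontal distance between sleeve4b and stand_foot below 0.006 m and angle between sleeve4b's own z axis and vertical below 0.15 rad and z of sleeve4b in the frame of stand_foot between 0.069 and 0.083 m and contact force between sleeve4b and stand_foot above 0.4 N))), for 0.15 s.
5. the sleeve from peg 5 is tried on the pin of the cake-stand foot: fully down on the foot if its bore is wide enough, otherwise resting on the pin's tip (((horizontal distance between sleeve5a and stand_foot below 0.006 m and angle between sleeve5a's own z axis and vertical below 0.15 rad and z of sleeve5a in the frame of stand_foot between 0.069 and 0.083 m and contact force between sleeve5a and stand_foot above 0.4 N) or (horizontal distance between sleeve5b and stand_foot below 0.006 m and angle between sleeve5b's own z axis and vertical below 0.15 rad and z of sleeve5b in the frame of stand_foot below 0.02 m))), for 0.15 s.
At the end, for the whole second after the job is handed in: every sleeve that fits the pin stands inside the wooden crate and every sleeve that does not stands inside the metal pan: on the tray's floor, upright within 11 degrees, released and at rest (x of sleeve1a in the frame of crate between -0.065 and 0.065 m and y of sleeve1a in the frame of crate between -0.085 and 0.085 m and z of each of sleeve1a, sleeve2b, sleeve3b, sleeve4a, sleeve5b in the frame of crate below 0.013 m and angle between each of sleeve1a, sleeve1b, sleeve2a, sleeve2b, sleeve3a, sleeve3b, sleeve4a, sleeve4b, sleeve5a, sleeve5b's own z axis and vertical below 0.2 rad and linear speed of each of sleeve1a, sleeve1b, sleeve2a, sleeve2b, sleeve3a, sleeve3b, sleeve4a, sleeve4b, sleeve5a, sleeve5b below 0.02 m/s and x of sleeve1b in the frame of pan between -0.065 and 0.065 m and y of sleeve1b in the frame of pan between -0.085 and 0.085 m and z of each of sleeve1b, sleeve2a, sleeve3a, sleeve4b, sleeve5a in the frame of pan below 0.013 m and x of sleeve2a in the frame of pan between -0.065 and 0.065 m and y of sleeve2a in the frame of pan between -0.085 and 0.085 m and x of sleeve2b in the frame of crate between -0.065 and 0.065 m and y of sleeve2b in the frame of crate between -0.085 and 0.085 m and x of sleeve3a in the frame of pan between -0.065 and 0.065 m and y of sleeve3a in the frame of pan between -0.085 and 0.085 m and x of sleeve3b in the frame of crate between -0.065 and 0.065 m and y of sleeve3b in the frame of crate between -0.085 and 0.085 m and x of sleeve4a in the frame of crate between -0.065 and 0.065 m and y of sleeve4a in the frame of crate between -0.085 and 0.085 m and x of sleeve4b in the frame of pan between -0.065 and 0.065 m and y of sleeve4b in the frame of pan between -0.085 and 0.085 m and x of sleeve5a in the frame of pan between -0.065 and 0.065 m and y of sleeve5a in the frame of pan between -0.085 and 0.085 m and x of sleeve5b in the frame of crate between -0.065 and 0.065 m and y of sleeve5b in the frame of crate between -0.085 and 0.085 m); the robot touches nothing.
It fails at once if the jar is knocked over or shifted by more than 40 mm (distance of jar from where it was at the start of the episode above 0.04 m or angle between jar's own z axis and vertical above 0.4 rad).
It fails at once if the tin is knocked over or shifted by more than 40 mm (distance of tin from where it was at the start of the episode above 0.04 m or angle between tin's own z axis and vertical above 0.4 rad).
It fails at once if the mug is knocked over or shifted by more than 40 mm (distance of mug from where it was at the start of the episode above 0.04 m or angle between mug's own z axis and vertical above 0.4 rad).
It fails at once if the giftbox is knocked over or shifted by more than 40 mm (distance of giftbox from where it was at the start of the episode above 0.04 m or angle between giftbox's own z axis and vertical above 0.4 rad).
It fails at once if a sleeve is forced onto the pin with more than 40 N (contact force between any of sleeve1a, sleeve1b, sleeve2a, sleeve2b, sleeve3a, sleeve3b, sleeve4a, sleeve4b, sleeve5a, sleeve5b and stand_foot above 40 N).
Of sleeve1a, sleeve1b only 1 to 1 are there at a start; the rules pass over those that are not, and their reading is None.
Of sleeve2a, sleeve2b only 1 to 1 are there at a start; the rules pass over those that are not, and their reading is None.
Of sleeve3a, sleeve3b only 1 to 1 are there at a start; the rules pass over those that are not, and their reading is None.
Of sleeve4a, sleeve4b only 1 to 1 are there at a start; the rules pass over those that are not, and their reading is None.
Of sleeve5a, sleeve5b only 1 to 1 are there at a start; the rules pass over those that are not, and their reading is None.
Of sleeve2a, sleeve3b, sleeve4a only 2 to 2 are there at a start; the rules pass over those that are not, and their reading is None.
At some moment in a run one of stand_foot may be knocked a few centimetres aside while the robot is not near it.
It also fails if it takes over 210 s, if anything falls off the work surface, if the arm or the gripper's body presses on something with over 40 N, if the wrist force passes 120 N, or if a joint passes its speed limit or range.

## Robot

A 6-joint arm with a two-finger parallel gripper is mounted at the origin on the work surface. World frame = base frame: x ahead of the robot, y to its left, z up, the work surface at z = 0. Lengths are in mm, angles in degrees, forces in N, time in s.
With the tool pointing down it reaches from about 350 to 850 mm from the base axis. Payload 8.1 kg.
Tool frame: the origin (TCP) lies on the centre line of the jaws, within the pads' length; the fingertips stand 19 mm ahead of it and the grasp point (between the pads) is the TCP (r.tip_reach is the z of the fingertips in the tool frame, in mm); z points along the fingers, y is the line along which they close (so a half turn about z gives the same grasp; the last joint's range is limited). The gripper opens to 85 mm and grips with 20 to 120 N. Pads are 22 mm wide; open, the fingers measure 114 mm over their backs; the gripper's body (76 mm by 85 mm) begins 54 mm behind the grasp point. The pads swing forward as they close: fully open they stand 13 mm farther back than shut.
Start: joints at [71.998, 7.471, 85.268, -0, 87.261, -4.893], TCP at [136.063, 584.373, 250.292] pointing down, gripper open.
Joint ranges: [-169.43, 169.43], [-51.17, 129.36], [1.28, 143.12], [-76.62, 256.62], [0, 156.53], [-152.29, 152.29]. Speed limits (degrees/s): [136.94, 136.94, 159.86, 180, 180, 180].

## Interface

Orientations are given as [roll, pitch, yaw] about the fixed x, y, z axes, in that order (R = Rz(yaw) Ry(pitch) Rx(roll)).
In Python, from bench import r gives the robot as it stands. The module is installed in compiled form; this text tells all that it offers.
- The arm moves only by the shell command python3 -m handwheel 'ROWS' [FORCE]. ROWS is JSON, a list of rows, each a list of 7 numbers: the shift along the tool's x, y, z in m, then the turn, a rotation vector about the tool's x, y, z in degrees, then the finger opening in m, from 0 to 0.0854. In form: [[tx, ty, tz, ax, ay, az, claw], ...]. A call has 1 to 8 rows; each row shifts and turns the commanded pose from where the row before left it, along the tool's axes as they then stand; what a row does not reach is not made up. A row lasts 1/12 s, in which the tool goes at most 41.7 mm and 7.16 degrees, less where a joint would pass 70% of its speed; a pose out of reach is approached as far as the arm can. A call with a gripper value outside its range is refused whole. The fingers move at their own pace and stop on an object; FORCE is the grip in N (left out, the last holds). Time passes only in rows, so rows that do not move let the fingers close. It gives the time, the measured TCP pose, the force, the opening and the grip force at its end, in the units of the state.
- r.sense(): the state, without advancing time (a new reading comes with each control period).
- r.snapshot(name): name is "scene" or "top" or "wrist"; returns (picture, depth): 480x640x3 uint8, blue, green, red; 480x640 float32, mm along the optical axis (not along the pixel's ray), 0 where there is no reading.
- r.calibration(name): a dict with "vfov" (degrees; the focal length in pixels is half the picture's height over the tangent of half this angle, whatever the lens; pixels are square), "cx", "cy" (the principal point, pixels), "rvec" (rotation vector, rad) and "tvec" (3), from world to camera coordinates, as OpenCV has them; the wrist camera has in their place "tool_from_camera" (4x4, takes a point from camera to tool coordinates, whose origin is the TCP and whose axes are the flange's). Camera axes: x right, y down, z forward; pixel columns grow to the right and rows downward; lengths in mm; the calibration is good to about 2 mm. A picture is of the moment at which its call begins: read the wrist's pose just before it. calibration takes no time and is no camera call.
- r.hand_in(): hands the job in; it is judged then, once.
The state is a dict: "time": time; "joint_pos": joint angles; "qd": joint speeds; "joint_efforts": joint torques, N m; "tool_pos": TCP position; "tcp_rot": TCP orientation; "ft_force": force on the tool from outside, world axes, zero at the start; "wrist_torque": the same for the moment, N m; "finger_gap": finger opening in mm; "grip_force": force on a finger pad.
Only numpy, scipy, OpenCV 4.12 (cv2) and the standard library are available. Lean on these libraries where they do the work, as an engineer would, in place of code of your own. Each camera call takes 0.05 s, during which the arm holds its last target. There are 200 camera calls.

## Working session

There is one attempt and no reset: what is moved stays moved. The work goes in short steps, Python scripts to look and compute and a shell command to move; the robot and the scene stay as the last step left them, time stands still between calls to the robot, and variables do not carry over. Pictures are saved under pics/ and viewed, at most 14 in all, crops included, and the job is handed in when it is done.

```bash
mkdir -p pics; cat > h.py <<'E'
import numpy as np, cv2
from bench import r
from scipy.spatial.transform import Rotation as R
def cam(name):
    c=r.calibration(name); f=240/np.tan(np.radians(c["vfov"])/2)
    if "rvec" in c:
        Rm=cv2.Rodrigues(np.array(c["rvec"],float))[0]; t=np.array(c["tvec"],float).ravel()
        Rc=Rm.T; o=-Rm.T@t
    else:
        s=r.sense(); T=np.array(c["tool_from_camera"]); Rt=R.from_euler('xyz',s["tcp_rot"],degrees=True).as_matrix()
        Rc=Rt@T[:3,:3]; o=Rt@T[:3,3]+np.array(s["tool_pos"])
    return f,c["cx"],c["cy"],Rc,o
def plane(C,u,v,z):
    f,cx,cy,Rc,o=C; d=np.stack([(np.asarray(u,float)-cx)/f,(np.asarray(v,float)-cy)/f,np.ones_like(np.asarray(u,float))],-1)@Rc.T
    return o+d*((z-o[2])/d[...,2])[...,None]
def cloud(C,dep):
    f,cx,cy,Rc,o=C; v,u=np.mgrid[:480,:640]
    return o+np.stack([(u-cx)/f*dep,(v-cy)/f*dep,dep],-1)@Rc.T
E
python3 - <<'E'
from h import *
print(r.sense()); print(r.tip_reach)
for n in("scene","top","wrist"):
    C=cam(n); p,d=r.snapshot(n); cv2.imwrite(f"pics/{n}0.png",p); np.savez(f"{n}0.npz",p=p,d=d)
    print(n,C,r.calibration(n).keys())
E
```

```text
{'time': 0.0, 'joint_pos': array([ 7.19964601e+01,  7.51645583e+00,  8.53304976e+01,  7.69499332e-04,
        8.72615532e+01, -4.89300224e+00]), 'qd': array([ 0.03052475,  0.13789625, -0.11141509, -0.09436301,  0.02323135,
       -0.06749566]), 'joint_efforts': array([ 2.45843812e-04, -5.69420886e+01, -5.00535822e+01, -3.37044239e-04,
        1.49898708e-02, -7.72209773e-05]), 'tool_pos': array([135.90873797, 583.86636082, 249.2186765 ]), 'tcp_rot': array([-1.79891954e+02, -1.00208391e-02,  1.66889415e+02]), 'ft_force': array([ 0.04984827,  0.38970672, -0.0832561 ]), 'wrist_torque': array([-0.01098259, -0.00145684,  0.01898101]), 'grip_force': 0.0, 'finger_gap': 85.19115594622237}
19.0
scene (np.float64(564.5792320781624), 325.6339937563708, 245.97508043945626, array([[ 0.84336426,  0.28879263, -0.45313966],
       [ 0.53691909, -0.48636819,  0.68932131],
       [-0.0213218 , -0.82464829, -0.56524382]]), array([1042.16663148, -659.83256148,  594.93972329])) dict_keys(['vfov', 'cx', 'cy', 'rvec', 'tvec'])
top (np.float64(536.6293506572343), 314.8305646650129, 242.25935266550547, array([[-0.02678026, -0.99772981,  0.06179024],
       [-0.99946076,  0.02554934, -0.02062595],
       [ 0.01900042, -0.06230929, -0.99787601]]), array([ 529.77974169,   11.03783413, 1183.28638197])) dict_keys(['vfov', 'cx', 'cy', 'rvec', 'tvec'])
wrist (np.float64(423.26912186801286), 317.0877286784712, 238.52559762588083, array([[ 0.22698217,  0.93969603,  0.25583289],
       [ 0.97389827, -0.21870929, -0.06073217],
       [-0.00111675,  0.26294033, -0.96481145]]), array([ 70.52735756, 599.48811619, 373.01516433])) dict_keys(['vfov', 'cx', 'cy', 'tool_from_camera'])
```

View pics/top0.png

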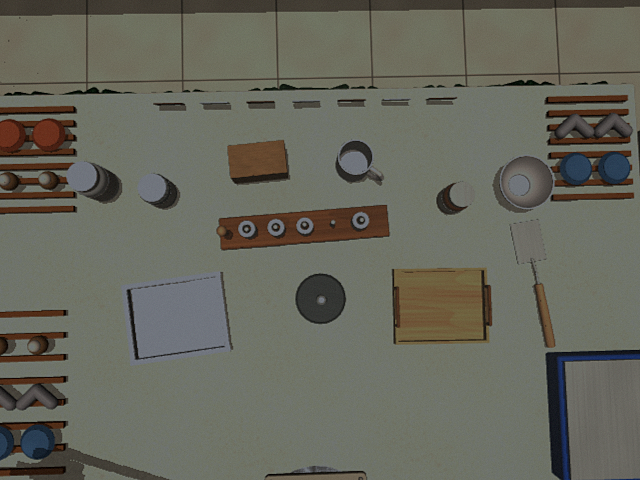

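View pics/scene0.png

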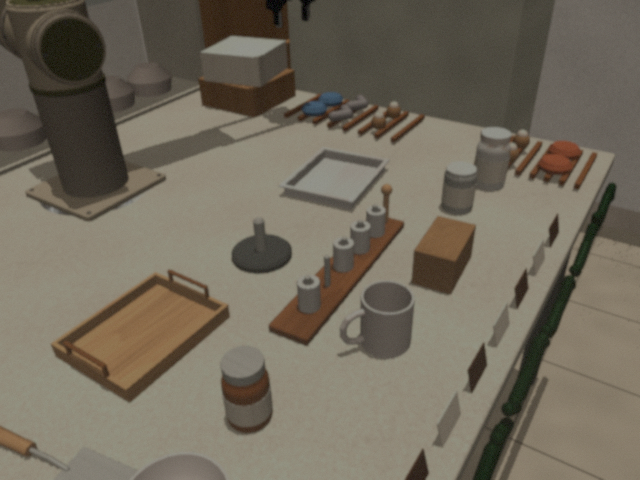

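```bash
python3 - <<'E'
from h import *
# grid height map from top cam
d=np.load("top0.npz"); P=cloud(cam("top"),d["d"]); z=P[...,2]
m=(d["d"]>0)&(z>8)&(z<130)
n,l,s,c=cv2.connectedComponentsWithStats(m.astype(np.uint8))
for i in range(1,n):
    if s[i,4]>150:
        q=P[l==i]; print(i,s[i],c[i].round(),q.mean(0).round(),np.percentile(q[:,2],[5,50,95]).round(),q.min(0).round(),q.max(0).round())
E
```

```text
2 [545  95  83   9 534] [587.  99.] [ 908. -629.   17.] [11. 18. 22.] [ 901. -722.    8.] [ 917. -537.   25.]
11 [  0 106  75   9 513] [ 37. 110.] [908. 588.  17.] [11. 18. 22.] [902. 509.   8.] [916. 671.  25.]
13 [ 546  109   87   36 2266] [589. 127.] [ 841. -625.   30.] [13. 30. 47.] [ 807. -722.    8.] [ 885. -538.   53.]
15 [   0  118   75   39 2312] [ 35. 137.] [844. 585.  31.] [15. 36. 42.] [808. 507.   8.] [885. 671.  47.]
20 [335 139  49  43 909] [357. 161.] [ 769. -108.   55.] [11. 60. 87.] [ 730. -161.    8.] [812. -62.  92.]
21 [ 227  140   61   44 2191] [257. 161.] [772. 105.  66.] [30. 70. 74.] [737.  43.   8.] [817. 167.  77.]
25 [ 499  151  135   59 4856] [566. 176.] [ 732. -567.   29.] [12. 30. 49.] [ 660. -722.    8.] [ 790. -411.   56.]
37 [   0  161  119   41 2753] [ 65. 178.] [746. 506.  66.] [ 15.  54. 122.] [703. 413.   8.] [791. 669. 127.]
53 [ 137  174   40   34 1018] [156. 190.] [714. 312.  78.] [26. 89. 93.] [686. 286.   8.] [748. 349.  97.]
60 [437 182  38  32 915] [455. 197.] [ 684. -305.   82.] [ 24.  98. 103.] [ 658. -340.    9.] [ 716. -283.  108.]
71 
[... 813 characters left out ...]
4. 18. 22.] [459. 528.   9.] [471. 665.  26.]
510 [   0  332   66   31 1192] [ 31. 347.] [396. 593.  27.] [14. 20. 54.] [364. 528.   8.] [424. 667.  63.]
569 [  545   350    95   130 11630] [594. 414.] [ 228. -580.   65.] [26. 71. 75.] [  91. -713.    8.] [ 350. -507.   79.]
580 [   0  377   66   34 1471] [ 31. 393.] [300. 590.  33.] [14. 38. 48.] [266. 528.   8.] [330. 664.  52.]
588 [   0  421   66   40 1819] [ 30. 439.] [206. 591.  32.] [15. 36. 42.] [164. 528.   8.] [236. 664.  47.]
607 [  0 467  65   9 481] [ 32. 471.] [136. 593.  18.] [11. 18. 22.] [128. 529.   8.] [142. 664.  25.]
610 [264 472 102   8 605] [319. 476.] [103.  -9.  12.] [ 9. 12. 16.] [  94. -107.    8.] [110. 108.  18.]
```

The top view shows the ball post at (222,231). Sleeves stand on pegs 1, 2, 3 and 5, at (247,229), (276,227), (305,226) and (361,220), and peg 4 is empty at (333,223). The foot's pin is at (320,298), the pan at (178,316) and the handled crate at (441,306). The scene view agrees.

```bash
cat >> h.py <<'E'
def tops(P,dep,zlo,zhi,reg,amin=40):
    """blobs of points in a height band inside reg=(x0,x1,y0,y1): centre by enclosing circle in metric xy"""
    x,y,z=P[...,0],P[...,1],P[...,2]
    m=(dep>0)&(z>zlo)&(z<zhi)&(x>reg[0])&(x<reg[1])&(y>reg[2])&(y<reg[3])
    n,l,s,c=cv2.connectedComponentsWithStats(m.astype(np.uint8)); out=[]
    for i in range(1,n):
        if s[i,4]>=amin:
            q=P[l==i]; (cx,cy),rr=cv2.minEnclosingCircle(q[:,:2].astype(np.float32))
            out.append((round(cx,1),round(cy,1),round(float(np.median(q[:,2])),1),round(rr,1),c[i].round(1).tolist(),q.mean(0).round(1).tolist()))
    return out
E
python3 - <<'E'
from h import *
d=np.load("top0.npz"); D=d["d"]; P=cloud(cam("top"),D)
print("counter z",np.median(P[370:420,250:400,2]))
for o in tops(P,D,58,72,(590,685,-180,200)): print("sleeve",o)
for o in tops(P,D,72,90,(440,530,-60,30),5): print("pin",o)
for o in tops(P,D,10,22,(410,550,-90,50)): print("disc",o)
for o in tops(P,D,8,20,(590,685,-180,200),500): print("board",o)
for nm,reg in(("pan",(330,560,170,410)),("crate",(360,550,-385,-175))):
    m=(D>0)&(P[...,2]>19)&(P[...,2]<32)&(P[...,0]>reg[0])&(P[...,0]<reg[1])&(P[...,1]>reg[2])&(P[...,1]<reg[3])
    print(nm,cv2.minAreaRect(P[m][:,:2].astype(np.float32)), np.median(P[m][:,2]))
m=(D>0)&(P[...,2]>8)&(P[...,2]<20)&(P[...,0]>580)&(P[...,0]<685)&(P[...,1]>-185)&(P[...,1]<200)
print("board",cv2.minAreaRect(P[m][:,:2].astype(np.float32)))
# scene camera: second view for heights
d=np.load("scene0.npz"); D=d["d"]; P=cloud(cam("scene"),D)
for o in tops(P,D,59,72,(590,685,-180,200)): print("scene sleeve",o)
for o in tops(P,D,70,90,(440,530,-60,30),5): print("scene pin",o)
E
```

```text
counter z 0.6053093291069445
sleeve (643.2, -107.7, 64.8, 17.9, [359.8, 220.1], [643.1, -107.7, 65.0])
sleeve (632.7, 69.9, 65.1, 17.9, [275.1, 227.1], [632.9, 70.1, 65.0])
sleeve (634.8, 9.3, 65.0, 17.9, [304.0, 225.6], [634.6, 9.7, 65.0])
sleeve (631.3, 130.8, 64.9, 18.0, [246.1, 228.9], [630.7, 130.6, 65.1])
pin (480.0, -20.8, 78.6, 9.7, [320.8, 299.5], [480.3, -20.8, 78.3])
disc (479.9, -20.7, 15.2, 54.6, [319.8, 298.4], [480.1, -20.6, 15.2])
board (638.9, 10.8, 15.2, 187.0, [306.3, 227.3], [635.4, 4.4, 15.2])
pan ((447.5018615722656, 290.21337890625), (172.48342895507812, 214.85452270507812), 6.749081134796143) 25.40879031343843
crate ((457.54638671875, -280.4859924316406), (203.64427185058594, 162.47386169433594), 89.48455810546875) 26.08913556165612
board ((638.032470703125, 10.50189208984375), (73.71466064453125, 370.2777404785156), 3.3831899166107178)
scene sleeve (632.4, 129.6, 65.7, 19.0, [375.4, 211.4], [635.5, 126.4, 65.1])
scene sleeve (635.6, 71.7, 65.5, 20.2, [359.6, 227.0], [636.9, 66.0, 65.0])
scene sleeve (637.5, 8.5, 65.5, 18.7, [342.9, 244.2], [639.1, 5.7, 65.0])
scene sleeve (642.4, -50.3, 64.9, 4.4, [326.4, 262.0], [642.8, -51.3, 65.2])
scene sleeve (645.2, -108.8, 65.5, 18.6, [307.9, 283.1], [647.7, -111.4, 65.0])
scene pin (482.2, -22.1, 77.4, 10.5, [258.0, 221.3], [484.3, -23.7, 76.6])
```

```bash
H="python3 -m handwheel"
$H '[[0,0,0,0,0,6.72,0.085],[0,0,0,0,0,6.72,0.085],[0,0,0,0,0,6.72,0.085],[0,0,0,0,0,6.72,0.085],[0,0,0,0,0,6.72,0.085],[0,0,0,0,0,6.72,0.085]]' 30
$H '[[0,0,0,0,0,6.72,0.085],[0,0,0,0,0,6.72,0.085],[0,0,0,0,0,6.72,0.085],[0,0,0,0,0,6.72,0.085],[0,0,0,0,0,6.7,0.085]]'
$H '[[-0.024,0.0235,0,0,0,0,0.085],[-0.024,0.0235,0,0,0,0,0.085],[-0.024,0.0235,0,0,0,0,0.085],[-0.024,0.0235,0,0,0,0,0.085],[-0.024,0.0235,0,0,0,0,0.085],[-0.024,0.0235,0,0,0,0,0.085],[-0.024,0.0235,0,0,0,0,0.085],[-0.024,0.0235,0,0,0,0,0.085]]'
$H '[[-0.024,0.0235,0,0,0,0,0.085],[-0.024,0.0235,0,0,0,0,0.085],[-0.024,0.0235,0,0,0,0,0.085],[-0.024,0.0235,0,0,0,0,0.085],[-0.024,0.0235,0,0,0,0,0.085],[-0.024,0.0235,0,0,0,0,0.085],[-0.024,0.0235,0,0,0,0,0.085],[-0.024,0.0235,0,0,0,0,0.085]]'
$H '[[-0.024,0.0235,0.01,0,0,0,0.085],[-0.024,0.0235,0.01,0,0,0,0.085],[-0.024,0.0235,0.01,0,0,0,0.085],[-0.024,0.0235,0.01,0,0,0,0.085],[0,0,0,0,0,0,0.085],[0,0,0,0,0,0,0.085]]'
```

```text
time: 0.65
tool_pos: [136.0, 584.2, 249.8]
tcp_rot: [-180.0, 0.0, 126.2]
ft_force: [-0.8, -0.3, 0.7]
finger_gap: 85.4
grip_force: 0.0
time: 1.07
tool_pos: [136.0, 584.1, 249.8]
tcp_rot: [-180.0, 0.0, 92.7]
ft_force: [-0.1, -0.6, -0.3]
finger_gap: 85.4
grip_force: 0.0
time: 1.73
tool_pos: [334.6, 401.1, 250.0]
tcp_rot: [-180.0, 0.0, 93.0]
ft_force: [0.3, 0.8, 0.4]
finger_gap: 85.0
grip_force: 0.0
time: 2.4
tool_pos: [532.5, 219.1, 250.0]
tcp_rot: [-180.0, 0.0, 93.0]
ft_force: [0.1, 0.7, 0.0]
finger_gap: 85.1
grip_force: 0.0
time: 2.9
tool_pos: [630.5, 127.8, 208.1]
tcp_rot: [-179.8, 0.0, 92.8]
ft_force: [0.0, 0.0, 0.4]
finger_gap: 85.1
grip_force: 0.0
```

```bash
cat >> h.py <<'E'
def look(name,zlo,zhi,reg,amin=40,save=None):
    C=cam(name); p,D=r.snapshot(name); P=cloud(C,D)
    if save: cv2.imwrite(save,p)
    return tops(P,D,zlo,zhi,reg,amin)
def go(x,y,z):
    """shift in tool axes (mm) from measured pose to a target"""
    s=r.sense(); Rt=R.from_euler('xyz',s["tcp_rot"],degrees=True).as_matrix()
    print("at",s["tool_pos"].round(1),s["tcp_rot"].round(1),"shift",(Rt.T@(np.array([x,y,z])-s["tool_pos"])).round(1),"t",round(s["time"],2))
E
python3 - <<'E'
from h import *
for o in look("wrist",58,72,(590,685,-180,200),40,"pics/w1.png"): print(o)
go(631,130.7,55)
E
```

```text
(631.6, 131.9, 64.8, 18.0, [320.9, 222.4], [631.5, 132.6, 64.6])
(629.7, 132.3, 65.2, 4.6, [317.8, 219.3], [629.4, 134.8, 65.3])
(633.2, 71.3, 64.6, 18.1, [319.0, 307.3], [633.3, 73.0, 64.3])
(635.0, 10.5, 64.6, 18.3, [317.4, 383.3], [635.2, 13.3, 64.2])
at [630.2 129.  209.2] [-179.9   -0.    92.9] shift [  1.6   1.2 154.2] t 2.95
```

View pics/w1.png

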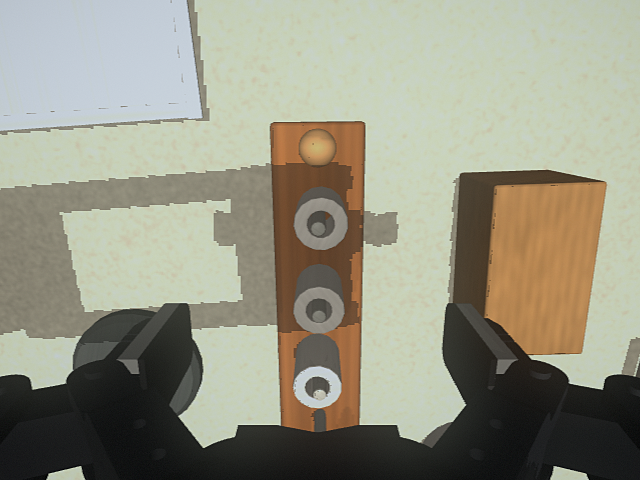

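The wrist view shows sleeve 1 at (320,222), in line with sleeves 2 and 3, and the ball at (317,147). That agrees with the top camera to within about 1 mm.

```bash
H="python3 -m handwheel"
$H '[[0.0024,0.0012,0.03,0,0,0,0.085],[0,0,0.03,0,0,0,0.085],[0,0,0.03,0,0,0,0.085],[0,0,0.03,0,0,0,0.085],[0,0,0.02,0,0,0,0.085],[0,0,0.014,0,0,0,0.085],[0,0,0,0,0,0,0.085]]' 30
$H '[[0,0,0,0,0,0,0.03],[0,0,0,0,0,0,0.03],[0,0,0,0,0,0,0.03],[0,0,0,0,0,0,0.03],[0,0,0,0,0,0,0.03],[0,0,0,0,0,0,0.03],[0,0,0,0,0,0,0.03],[0,0,0,0,0,0,0.03]]'
```

```text
time: 3.53
tool_pos: [628.7, 132.8, 53.1]
tcp_rot: [-179.7, 0.0, 93.1]
ft_force: [-0.2, 0.3, -1.4]
finger_gap: 85.2
grip_force: 0.0
time: 4.2
tool_pos: [633.0, 132.2, 58.6]
tcp_rot: [179.8, -0.0, 93.0]
ft_force: [-0.8, 1.0, 6.5]
finger_gap: 35.1
grip_force: 29.9
```

```bash
H="python3 -m handwheel"
$H '[[0,0,-0.01,0,0,0,0.03],[0,0,-0.02,0,0,0,0.03],[0,0,-0.03,0,0,0,0.03],[0,0,-0.03,0,0,0,0.03],[0,0,-0.03,0,0,0,0.03],[0,0,0,0,0,0,0.03]]' 30
$H '[[-0.0305,-0.0232,0,0,0,0,0.03],[-0.0305,-0.0232,0,0,0,0,0.03],[-0.0305,-0.0232,0,0,0,0,0.03],[-0.0305,-0.0232,0,0,0,0,0.03],[-0.0305,-0.0232,0,0,0,0,0.03],[-0.0305,-0.0232,0,0,0,0,0.03],[-0.0305,-0.0232,0,0,0,0,0.03],[0,0,0,0,0,0,0.03]]'
$H '[[0,0,0,0,0,0,0.03],[0,0,0,0,0,0,0.03]]'
python3 - <<'E'
from h import *
C=cam("wrist"); print(r.sense()["tool_pos"])
for o in look("wrist",70,90,(420,540,-80,60),20,"pics/w2.png"): print("pin",o)
for o in look("wrist",9,22,(400,560,-110,60),300): print("disc",o)
E
```

```text
time: 4.7
tool_pos: [635.4, 132.4, 185.7]
tcp_rot: [179.3, -0.0, 93.0]
ft_force: [1.9, 0.9, 1.0]
finger_gap: 35.0
grip_force: 30.2
time: 5.37
tool_pos: [477.5, -94.3, 176.8]
tcp_rot: [-179.9, 0.1, 92.8]
ft_force: [-0.6, 0.8, -0.1]
finger_gap: 35.0
grip_force: 30.4
time: 5.53
tool_pos: [480.9, -89.7, 177.0]
tcp_rot: [179.9, -0.0, 92.9]
ft_force: [1.1, -0.1, -1.4]
finger_gap: 35.4
grip_force: 30.4
[480.87252015 -89.72976232 177.04168333]
pin (480.1, -20.2, 78.0, 10.0, [323.5, 117.9], [480.1, -20.2, 77.7])
disc (480.2, -20.2, 14.9, 55.0, [321.8, 115.4], [479.9, -18.1, 14.6])
```

View pics/w2.png

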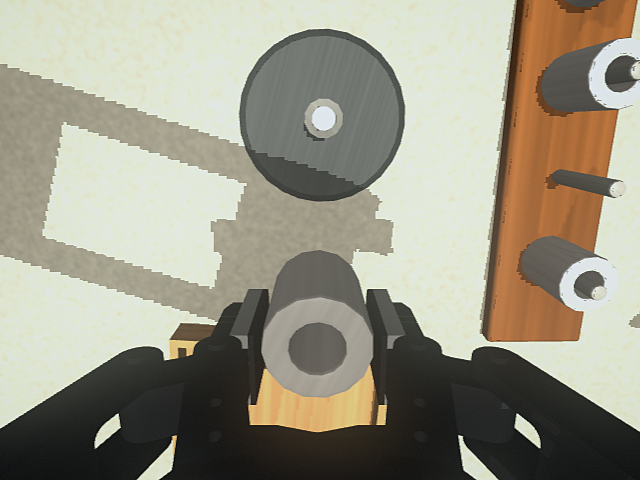

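The wrist view shows the foot's pin at (323,118) and the held sleeve's top ring at (317,347). I can measure their offset in one frame.

```bash
cat >> h.py <<'E'
def rel(save=None):
    s=r.sense(); t=s["tool_pos"]; C=cam("wrist"); p,D=r.snapshot("wrist"); P=cloud(C,D)
    if save: cv2.imwrite(save,p)
    y,x,z=P[...,1],P[...,0],P[...,2]
    m=((D>0)&(z>t[2]+2)&(z<t[2]+16)&(np.hypot(x-t[0],y-t[1])<24)).astype(np.uint8)
    m=cv2.morphologyEx(m,cv2.MORPH_OPEN,np.ones((5,5)))
    n,l,st,c=cv2.connectedComponentsWithStats(m); 
    print("tool",t.round(1),s["tcp_rot"].round(2),"t",round(s["time"],2)); S=None
    for i in range(1,n):
        if st[i,4]>500:
            q=P[l==i]; zz=np.median(q[:,2]); print("blob",st[i],c[i].round(),np.percentile(q[:,2],[5,50,95]).round(1))
            (a,b),rr=cv2.minEnclosingCircle(q[np.abs(q[:,2]-zz)<2.5][:,:2].astype(np.float32)); print("held",round(a,1),round(b,1),round(zz,1),"r",round(rr,1)); S=(a,b)
    pin=tops(P,D,70,90,(380,580,t[1]+25,140),20); print("pin",pin)
    if S and pin:
        Rt=R.from_euler('xyz',s["tcp_rot"],degrees=True).as_matrix(); print("shift tool",(Rt.T@np.array([pin[0][0]-S[0],pin[0][1]-S[1],0])).round(1))
E
python3 -c "
from h import *; rel()"
```

```text
tool [481.2 -88.9 176.7] [ 1.7995e+02 -1.0000e-02  9.3050e+01] t 5.63
blob [ 246  291  146  107 8509] [317. 343.] [180.6 182.9 187.5]
held 481.0 -86.0 182.9 r 22.8
pin [(480.1, -20.3, 78.0, 9.9, [323.4, 119.6], [480.2, -20.2, 77.7])]
shift tool [65.6  2.6  0. ]
```

```bash
cat >> h.py <<'E'
def rel(save=None,pinreg=(380,580,-60,140)):
    s=r.sense(); t=s["tool_pos"]; C=cam("wrist"); p,D=r.snapshot("wrist"); P=cloud(C,D)
    if save: cv2.imwrite(save,p)
    Rt=R.from_euler('xyz',s["tcp_rot"],degrees=True).as_matrix(); L=(P-t)@Rt
    m=(D>0)&(abs(L[...,0])<26)&(abs(L[...,1])<5)&(L[...,2]<-3)&(L[...,2]>-16); q=L[m]
    zt=np.median(q[:,2]); q=q[abs(q[:,2]-zt)<2.5]
    lo,hi=np.percentile(q[:,0],[.5,99.5]); sx=(lo+hi)/2
    print("t",round(s["time"],2),"tool",t.round(1),"held: top",zt.round(1),"x range",lo.round(1),hi.round(1),"len",(hi-lo).round(1),"cx",sx.round(1))
    pin=tops(P,D,70,90,pinreg,20)
    for o in pin:
        print("pin",o,"shift tool",((Rt.T@(np.array([o[0],o[1],0])-t))[:2]-[sx,0]).round(1))
E
python3 -c "
from h import *; rel();rel()"
```

```text
t 5.68 tool [481.1 -88.7 176.5] held: top -6.1 x range -17.7 17.1 len 34.8 cx -0.3
pin (480.2, -20.2, 78.0, 9.9, [323.5, 119.9], [480.1, -20.2, 77.7]) shift tool [68.7  2.7]
t 5.73 tool [481.1 -88.7 176.4] held: top -6.1 x range -17.8 17.2 len 35.0 cx -0.3
pin (480.1, -20.2, 78.0, 9.9, [323.7, 120.0], [480.1, -20.2, 77.7]) shift tool [68.7  2.7]
```

```bash
H="python3 -m handwheel"
$H '[[0.0343,0.0013,0,0,0,0,0.03],[0.0344,0.0013,0,0,0,0,0.03],[0,0,0.02,0,0,0,0.03],[0,0,0.02,0,0,0,0.03],[0,0,0.01,0,0,0,0.03],[0,0,0,0,0,0,0.03],[0,0,0,0,0,0,0.03]]' 20
$H '[[0,0,0.001,0,0,0,0.03],[0,0,0.001,0,0,0,0.03],[0,0,0.001,0,0,0,0.03],[0,0,0.001,0,0,0,0.03],[0,0,0,0,0,0,0.03],[0,0,0,0,0,0,0.03]]'
$H '[[0,0,0.001,0,0,0,0.03],[0,0,0.001,0,0,0,0.03],[0,0,0.001,0,0,0,0.03],[0,0,0,0,0,0,0.03],[0,0,0,0,0,0,0.03]]'
```

```text
time: 6.37
tool_pos: [479.1, -20.7, 125.9]
tcp_rot: [-179.9, -0.0, 93.0]
ft_force: [0.1, 0.0, -0.7]
finger_gap: 34.8
grip_force: 30.4
time: 6.87
tool_pos: [479.6, -21.0, 122.4]
tcp_rot: [180.0, -0.0, 93.0]
ft_force: [0.1, -0.9, -0.8]
finger_gap: 34.9
grip_force: 30.4
time: 7.28
tool_pos: [480.0, -20.8, 119.8]
tcp_rot: [179.9, -0.0, 93.0]
ft_force: [0.5, 0.5, 4.3]
finger_gap: 34.9
grip_force: 30.7
```

```bash
python3 - <<'E'
import cv2,numpy as np
g=cv2.cvtColor(cv2.imread("pics/w2.png"),6)
for v in (340,345,348,352): print(v,' '.join(map(str,g[v,255:380:2])))
from h import *
d=np.load("top0.npz")["p"]; w=cv2.imread("pics/w1.png"); 
for (u,v) in((320,222),(319,307),(317,384)): print(cv2.cvtColor(w,6)[v-2:v+3,u-32:u+33].mean(0).astype(int)[::1])
E
```

```text
340 41 42 39 54 163 163 162 160 158 159 160 163 164 165 160 157 155 121 85 90 90 94 91 93 93 95 97 96 97 97 96 96 97 98 99 100 101 100 100 100 98 97 99 96 91 130 165 164 161 160 160 163 161 160 160 161 160 158 161 74 46 48 46
345 41 41 39 85 164 160 158 156 159 161 162 163 163 160 158 155 161 83 89 91 91 91 91 94 94 95 95 97 96 96 97 95 97 98 100 101 101 100 100 100 98 98 96 96 92 91 167 158 160 162 162 159 159 159 161 160 158 156 159 74 46 48 47
348 41 41 38 109 161 158 159 160 161 162 163 163 159 159 157 157 157 80 87 89 92 94 92 92 94 95 97 96 95 97 97 96 97 97 99 101 102 101 101 100 99 97 98 94 95 90 158 159 161 162 161 159 159 161 160 158 159 156 157 74 45 47 47
352 39 41 39 114 160 157 159 161 161 162 161 160 159 158 159 159 163 88 89 90 93 93 92 93 94 94 98 96 96 98 97 95 97 97 100 100 101 101 99 100 99 97 97 97 95 93 158 161 163 160 160 159 160 159 158 158 157 155 158 71 44 45 45
[ 79  79  77  77  75  78 115 146 143 143 142 142 144 144 143 142 140 140
 127  90  71  77  75  71  75  83  93  98 100 104 104 101  96  93  85  74
  66  73  86  87  86  86  86  84  81  75 104 141 143 143 143 142 141 141
 141 141 141 141 134 103  70  76  76  76  78]
[ 83  82  81  81  79  76  88 126 144 142 142 142 142 141 142 142 143 143
 132  98  76  78  80  82  79  74  75  76  76  75  74  75  76  74  74  74
  73  71  71  80  87  85  83  82 105 136 142 140 141 142 142 141 141 140
 140 141 125  82  73  75  75  76  78  79  84]
[127 129 127 124 123 120 118 105 132 177 185 208 205 203 203 204 204 204
 206 202 157  86  82  87  87  87  95  89  78  80  82  81  81  81  81  82
  81  82  82  80  76  79  83  93 156 195 198 204 203 203 202 203 203 204
 209 190 134 111 118 117 116 115 115 117 119]
```

```bash
python3 -m handwheel '[[0,0,0.001,0,0,0,0.03],[0,0,0,0,0,0,0.03],[0,0,0,0,0,0,0.03]]' 20; python3 -c "
from h import *; rel('pics/w3.png')"
```

```text
time: 7.53
tool_pos: [480.3, -20.8, 119.3]
tcp_rot: [179.9, 0.0, 93.0]
ft_force: [-0.9, 1.1, 8.5]
finger_gap: 34.9
grip_force: 31.1
t 7.53 tool [480.3 -20.8 119.3] held: top -6.1 x range -17.8 17.2 len 35.0 cx -0.3
pin (479.9, -15.6, 84.3, 17.1, [317.8, 260.7], [479.3, -6.2, 84.2]) shift tool [ 5.5 -0.3]
```

```bash
H="python3 -m handwheel"
for i in 1; do
$H '[[0.0015,0,0,0,0,0,0.03],[0,0,0,0,0,0,0.03],[0,0,0,0,0,0,0.03]]' 20
$H '[[-0.003,0,0,0,0,0,0.03],[0,0,0,0,0,0,0.03],[0,0,0,0,0,0,0.03]]'
$H '[[0.0015,0.0015,0,0,0,0,0.03],[0,0,0,0,0,0,0.03],[0,0,0,0,0,0,0.03]]'
$H '[[0,-0.003,0,0,0,0,0.03],[0,0,0,0,0,0,0.03],[0,0,0,0,0,0,0.03]]'
$H '[[0,0.0015,0,0,0,0,0.03],[0,0,0,0,0,0,0.03],[0,0,0,0,0,0,0.03]]'
done | grep -E "pos|ft"
```

```text
tool_pos: [480.3, -19.8, 119.2]
ft_force: [1.5, -0.6, 5.8]
tool_pos: [480.3, -21.9, 119.0]
ft_force: [-0.3, 4.6, 5.6]
tool_pos: [480.9, -20.9, 118.9]
ft_force: [-3.7, 0.4, 9.3]
tool_pos: [479.6, -21.1, 119.4]
ft_force: [4.7, 0.6, 3.2]
tool_pos: [480.2, -21.0, 119.1]
ft_force: [1.2, 0.9, 7.4]
```

Sleeve 1 stops on the tip and is centred (there is restoring force in every direction), so it goes to the pan.

```bash
H="python3 -m handwheel"
(
$H '[[0,0,-0.01,0,0,0,0.03],[0,0,-0.025,0,0,0,0.03],[0,0,-0.025,0,0,0,0.03],[0.0373,-0.0019,0,0,0,0,0.03],[0.0373,-0.0019,0,0,0,0,0.03],[0.0373,-0.0019,0,0,0,0,0.03],[0.0373,-0.0019,0,0,0,0,0.03],[0.0373,-0.0019,0,0,0,0,0.03]]' 25
$H '[[0.0373,-0.0019,0,0,0,0,0.03],[0.0373,-0.0019,0,0,0,0,0.03],[0.0373,-0.0019,0,0,0,0,0.03],[0.0373,-0.0019,0,0,0,0,0.03],[0.0373,-0.0019,0,0,0,0,0.03],[0,0,0,0,0,0,0.03],[0,0,0,0,0,0,0.03]]'
$H '[[0,0,0.03,0,0,0,0.03],[0,0,0.03,0,0,0,0.03],[0,0,0.03,0,0,0,0.03],[0,0,0.02,0,0,0,0.03],[0,0,0.012,0,0,0,0.03],[0,0,0,0,0,0,0.03],[0,0,0,0,0,0,0.03]]'
$H '[[0,0,0.002,0,0,0,0.03],[0,0,0.002,0,0,0,0.03],[0,0,0.002,0,0,0,0.03],[0,0,0,0,0,0,0.03],[0,0,0,0,0,0,0.03]]'
) | grep -vE rot
python3 -c "
from h import *; rel('pics/w4.png')"
```

```text
time: 9.5
tool_pos: [459.1, 166.0, 178.2]
ft_force: [1.4, 0.3, 0.2]
finger_gap: 35.2
grip_force: 28.3
time: 10.08
tool_pos: [439.7, 351.8, 177.5]
ft_force: [-0.1, 0.8, -1.1]
finger_gap: 35.1
grip_force: 28.2
time: 10.67
tool_pos: [441.1, 349.7, 56.3]
ft_force: [0.1, -0.3, -1.5]
finger_gap: 35.3
grip_force: 28.2
time: 11.08
tool_pos: [441.3, 350.7, 50.8]
ft_force: [0.2, 0.1, -0.5]
finger_gap: 35.0
grip_force: 28.2
t 11.08 tool [441.3 350.7  50.8] held: top -6.1 x range -17.7 17.2 len 34.9 cx -0.3
```

View pics/w4.png

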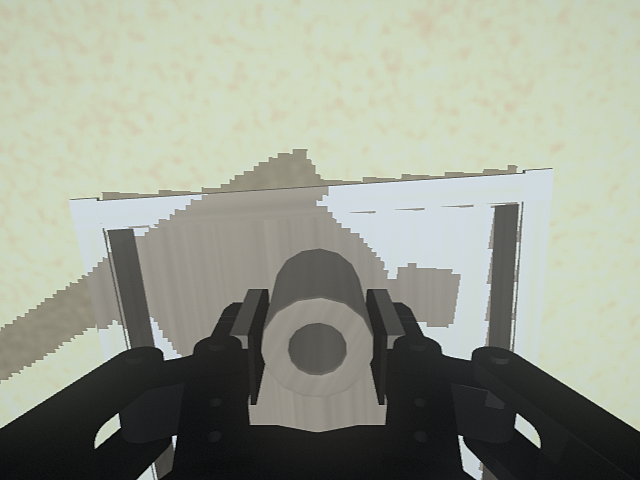

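The sleeve at (317,347) hangs inside the pan, clear of the far wall at row 205.

```bash
H="python3 -m handwheel"
(
$H '[[0,0,0.001,0,0,0,0.03],[0,0,0.001,0,0,0,0.03],[0,0,0.001,0,0,0,0.03],[0,0,0,0,0,0,0.03],[0,0,0,0,0,0,0.03]]'
$H '[[0,0,0.001,0,0,0,0.03],[0,0,0,0,0,0,0.03],[0,0,0,0,0,0,0.03]]'
) | grep -vE rot
```

```text
time: 11.55
tool_pos: [441.0, 350.5, 47.1]
ft_force: [-0.6, -0.5, 0.2]
finger_gap: 34.6
grip_force: 28.2
time: 11.8
tool_pos: [441.2, 350.8, 46.7]
ft_force: [-2.9, 0.3, 3.4]
finger_gap: 35.2
grip_force: 28.5
```

```bash
H="python3 -m handwheel"
(
$H '[[0,0,0,0,0,0,0.045],[0,0,0,0,0,0,0.06],[0,0,0,0,0,0,0.085],[0,0,0,0,0,0,0.085],[0,0,-0.01,0,0,0,0.085],[0,0,-0.04,0,0,0,0.085],[0,0,-0.04,0,0,0,0.085],[0,0,-0.04,0,0,0,0.085]]' 30
$H '[[-0.0321,0.0197,0,0,0,0,0.085],[-0.0321,0.0197,0,0,0,0,0.085],[-0.0321,0.0197,0,0,0,0,0.085],[-0.0321,0.0197,0,0,0,0,0.085],[-0.0321,0.0197,0,0,0,0,0.085],[-0.0321,0.0197,0,0,0,0,0.085],[-0.0321,0.0197,0,0,0,0,0.085],[-0.0321,0.0197,0,0,0,0,0.085]]'
$H '[[-0.0321,0.0197,0,0,0,0,0.085],[0,0,0,0,0,0,0.085],[0,0,0,0,0,0,0.085],[0,0,0,0,0,0,0.085]]'
) | grep -vE rot
python3 - <<'E'
from h import *
for o in look("wrist",58,72,(590,685,-180,110),40): print(o)
go(633.1,71.1,56)
for o in look("top",40,60,(340,550,180,400),40,"pics/t2.png"): print("pan",o)
for o in look("top",72,90,(400,560,-100,60),5): print("pin",o)
E
```

```text
time: 12.47
tool_pos: [440.4, 350.1, 177.9]
ft_force: [0.7, 0.2, -0.5]
finger_gap: 85.0
grip_force: 0.0
time: 13.13
tool_pos: [612.8, 100.6, 177.3]
ft_force: [0.5, 0.2, 0.7]
finger_gap: 84.7
grip_force: 0.0
time: 13.47
tool_pos: [633.1, 71.2, 176.6]
ft_force: [-0.2, 0.7, -0.5]
finger_gap: 84.8
grip_force: 0.0
(633.5, 70.9, 64.8, 17.9, [318.7, 241.8], [633.3, 71.9, 64.5])
(633.5, 72.0, 65.4, 4.8, [319.0, 237.4], [633.3, 74.8, 65.2])
(635.2, 10.7, 64.7, 18.0, [316.7, 334.5], [635.2, 12.6, 64.3])
(640.4, -47.2, 65.0, 4.7, [320.1, 415.6], [640.3, -44.9, 65.1])
at [632.8  71.9 176.5] [-180.   -0.   93.] shift [ -0.9   0.3 120.5] t 13.52
pan (440.8, 349.7, 53.0, 17.9, [143.6, 322.9], [441.0, 348.4, 51.9])
pin (479.9, -20.6, 78.2, 9.6, [320.7, 299.7], [480.0, -20.8, 78.2])
```

```bash
H="python3 -m handwheel"
(
$H '[[0,0,0.03,0,0,0,0.085],[0,0,0.03,0,0,0,0.085],[0,0,0.03,0,0,0,0.085],[0,0,0.02,0,0,0,0.085],[0,0,0.01,0,0,0,0.085],[0,0,0,0,0,0,0.085]]' 25
$H '[[0,0,0,0,0,0,0.03],[0,0,0,0,0,0,0.03],[0,0,0,0,0,0,0.03],[0,0,0,0,0,0,0.03],[0,0,0,0,0,0,0.03],[0,0,0,0,0,0,0.03],[0,0,0,0,0,0,0.03],[0,0,0,0,0,0,0.03]]'
$H '[[0,0,-0.01,0,0,0,0.03],[0,0,-0.02,0,0,0,0.03],[0,0,-0.03,0,0,0,0.03],[0,0,-0.03,0,0,0,0.03],[0,0,-0.03,0,0,0,0.03],[0,0,0,0,0,0,0.03]]'
$H '[[-0.0255,-0.0268,0,0,0,0,0.03],[-0.0255,-0.0268,0,0,0,0,0.03],[-0.0255,-0.0268,0,0,0,0,0.03],[-0.0255,-0.0268,0,0,0,0,0.03],[-0.0255,-0.0268,0,0,0,0,0.03],[-0.0255,-0.0268,0,0,0,0,0.03]]'
$H '[[0,0,0,0,0,0,0.03],[0,0,0,0,0,0,0.03],[0,0,0,0,0,0,0.03]]'
) | grep -vE rot
python3 -c "
from h import *; rel('pics/w5.png');rel()"
```

```text
time: 14.12
tool_pos: [630.7, 72.2, 53.3]
ft_force: [0.3, -0.2, -0.0]
finger_gap: 85.1
grip_force: 0.0
time: 14.78
tool_pos: [634.6, 71.4, 58.5]
ft_force: [-1.2, 0.1, 5.0]
finger_gap: 36.3
grip_force: 24.6
time: 15.28
tool_pos: [637.2, 71.4, 185.9]
ft_force: [1.6, -0.3, 0.8]
finger_gap: 35.8
grip_force: 25.2
time: 15.78
tool_pos: [479.4, -90.8, 177.1]
ft_force: [0.7, -1.6, -0.3]
finger_gap: 36.3
grip_force: 25.3
time: 16.03
tool_pos: [481.1, -90.0, 177.2]
ft_force: [-0.4, -0.5, -0.9]
finger_gap: 36.2
grip_force: 25.4
t 16.03 tool [481.1 -90.  177.2] held: top -6.2 x range -17.7 17.2 len 34.9 cx -0.2
pin (480.1, -20.2, 78.0, 10.0, [323.1, 117.3], [480.1, -20.2, 77.7]) shift tool [70.   2.2]
t 16.08 tool [481.4 -89.5 177.1] held: top -6.2 x range -17.6 17.3 len 34.9 cx -0.1
pin (480.1, -20.2, 78.0, 9.9, [322.6, 118.1], [480.1, -20.1, 77.7]) shift tool [69.5  2.1]
```

```bash
H="python3 -m handwheel"
(
$H '[[0.0348,0.0013,0,0,0,0,0.03],[0.0347,0.0012,0,0,0,0,0.03],[0,0,0.02,0,0,0,0.03],[0,0,0.02,0,0,0,0.03],[0,0,0.01,0,0,0,0.03],[0,0,0,0,0,0,0.03],[0,0,0,0,0,0,0.03]]' 20
$H '[[0,0,0.002,0,0,0,0.03],[0,0,0.002,0,0,0,0.03],[0,0,0.001,0,0,0,0.03],[0,0,0.001,0,0,0,0.03],[0,0,0,0,0,0,0.03],[0,0,0,0,0,0,0.03]]'
$H '[[0,0,0.001,0,0,0,0.03],[0,0,0.001,0,0,0,0.03],[0,0,0,0,0,0,0.03],[0,0,0,0,0,0,0.03]]'
$H '[[0,0,0.001,0,0,0,0.03],[0,0,0,0,0,0,0.03],[0,0,0,0,0,0,0.03]]'
) | grep -vE rot
```

```text
time: 16.72
tool_pos: [479.3, -19.9, 126.0]
ft_force: [-0.3, 0.8, -0.7]
finger_gap: 35.5
grip_force: 25.4
time: 17.22
tool_pos: [479.7, -20.5, 120.6]
ft_force: [0.0, 1.0, -0.3]
finger_gap: 36.1
grip_force: 25.4
time: 17.55
tool_pos: [480.3, -20.3, 119.2]
ft_force: [0.9, 1.0, 4.5]
finger_gap: 36.2
grip_force: 25.8
time: 17.8
tool_pos: [480.6, -20.4, 118.9]
ft_force: [-1.7, 1.0, 10.5]
finger_gap: 35.7
grip_force: 26.2
```

```bash
H="python3 -m handwheel"
(
$H '[[0.0015,0,0,0,0,0,0.03],[0,0,0,0,0,0,0.03],[0,0,0,0,0,0,0.03]]' 20
$H '[[-0.003,0,0,0,0,0,0.03],[0,0,0,0,0,0,0.03],[0,0,0,0,0,0,0.03]]'
$H '[[0.0015,0.0015,0,0,0,0,0.03],[0,0,0,0,0,0,0.03],[0,0,0,0,0,0,0.03]]'
$H '[[0,-0.003,0,0,0,0,0.03],[0,0,0,0,0,0,0.03],[0,0,0,0,0,0,0.03]]'
$H '[[0,0.0015,0,0,0,0,0.03],[0,0,0,0,0,0,0.03],[0,0,0,0,0,0,0.03]]'
) | grep -E "pos|ft"
```

```text
tool_pos: [480.6, -19.4, 118.9]
ft_force: [-1.0, -1.5, 10.2]
tool_pos: [480.7, -21.4, 118.8]
ft_force: [-1.5, 3.6, 9.9]
tool_pos: [481.1, -20.5, 118.6]
ft_force: [-5.6, 0.1, 13.9]
tool_pos: [480.0, -20.5, 119.0]
ft_force: [5.1, 0.9, 6.6]
tool_pos: [480.5, -20.5, 118.8]
ft_force: [-1.5, 0.5, 9.7]
```

Sleeve 2 also stops on the tip, so it goes to the pan.

```bash
H="python3 -m handwheel"
(
$H '[[0,0,-0.01,0,0,0,0.03],[0,0,-0.025,0,0,0,0.03],[0,0,-0.025,0,0,0,0.03],[0.0364,-0.0018,0,0,0,0,0.03],[0.0364,-0.0018,0,0,0,0,0.03],[0.0364,-0.0018,0,0,0,0,0.03],[0.0364,-0.0018,0,0,0,0,0.03],[0.0364,-0.0018,0,0,0,0,0.03]]' 25
$H '[[0.0364,-0.0018,0,0,0,0,0.03],[0.0364,-0.0018,0,0,0,0,0.03],[0.0364,-0.0018,0,0,0,0,0.03],[0.0364,-0.0018,0,0,0,0,0.03],[0,0,0,0,0,0,0.03],[0,0,0,0,0,0,0.03]]'
$H '[[0,0,0.03,0,0,0,0.03],[0,0,0.03,0,0,0,0.03],[0,0,0.03,0,0,0,0.03],[0,0,0.02,0,0,0,0.03],[0,0,0.01,0,0,0,0.03],[0,0,0.006,0,0,0,0.03],[0,0,0,0,0,0,0.03],[0,0,0,0,0,0,0.03]]'
$H '[[0,0,0.001,0,0,0,0.03],[0,0,0.001,0,0,0,0.03],[0,0,0.001,0,0,0,0.03],[0,0,0.001,0,0,0,0.03],[0,0,0,0,0,0,0.03],[0,0,0,0,0,0,0.03]]'
$H '[[0,0,0.001,0,0,0,0.03],[0,0,0,0,0,0,0.03],[0,0,0,0,0,0,0.03]]'
) | grep -vE rot
```

```text
time: 19.72
tool_pos: [460.3, 162.3, 177.6]
ft_force: [0.5, -0.1, -0.5]
finger_gap: 35.8
grip_force: 25.4
time: 20.22
tool_pos: [445.2, 307.5, 177.1]
ft_force: [-0.2, 0.8, -0.2]
finger_gap: 36.2
grip_force: 25.4
time: 20.88
tool_pos: [447.1, 305.9, 52.5]
ft_force: [-0.6, -0.1, 0.1]
finger_gap: 36.0
grip_force: 25.4
time: 21.38
tool_pos: [446.2, 306.0, 47.4]
ft_force: [0.0, 0.2, -0.5]
finger_gap: 35.5
grip_force: 25.4
time: 21.63
tool_pos: [446.3, 306.2, 46.5]
ft_force: [-0.3, -0.0, 2.4]
finger_gap: 36.2
grip_force: 25.6
```

```bash
H="python3 -m handwheel"
(
$H '[[0,0,0,0,0,0,0.045],[0,0,0,0,0,0,0.06],[0,0,0,0,0,0,0.085],[0,0,0,0,0,0,0.085],[0,0,-0.01,0,0,0,0.085],[0,0,-0.04,0,0,0,0.085],[0,0,-0.04,0,0,0,0.085],[0,0,-0.04,0,0,0,0.085]]' 30
$H '[[-0.0339,0.0193,0,0,0,0,0.085],[-0.0339,0.0193,0,0,0,0,0.085],[-0.0339,0.0193,0,0,0,0,0.085],[-0.0339,0.0193,0,0,0,0,0.085],[-0.0339,0.0193,0,0,0,0,0.085],[-0.0339,0.0193,0,0,0,0,0.085],[-0.0339,0.0193,0,0,0,0,0.085],[-0.0339,0.0193,0,0,0,0,0.085]]'
$H '[[-0.0339,0.0193,0,0,0,0,0.085],[0,0,0,0,0,0,0.085],[0,0,0,0,0,0,0.085],[0,0,0,0,0,0,0.085]]'
) | grep -vE rot
python3 - <<'E'
from h import *
for o in look("wrist",58,72,(590,685,-180,110),40): print(o)
go(635.1,10.7,56)
for o in look("top",40,60,(340,550,180,400),40,"pics/t3.png"): print("pan",o)
for o in look("top",70,90,(400,560,-150,130),5): print("pin",o)
E
```

```text
time: 22.3
tool_pos: [445.5, 305.5, 178.0]
ft_force: [0.8, 0.9, 0.3]
finger_gap: 85.1
grip_force: 0.0
time: 22.97
tool_pos: [615.4, 41.3, 177.3]
ft_force: [0.4, 0.8, 0.7]
finger_gap: 84.7
grip_force: 0.0
time: 23.3
tool_pos: [635.4, 10.3, 176.6]
ft_force: [-0.1, 0.5, -0.2]
finger_gap: 84.9
grip_force: 0.0
(635.3, 10.5, 64.8, 17.9, [318.0, 241.2], [635.3, 11.3, 64.5])
(637.0, 12.2, 65.2, 4.8, [320.9, 235.7], [636.7, 15.0, 65.1])
(640.5, -47.4, 65.5, 4.9, [321.5, 330.7], [640.3, -44.9, 65.3])
(643.7, -106.3, 64.6, 17.9, [321.4, 409.3], [643.3, -101.8, 64.1])
at [635.2  11.  176.6] [-180.   -0.   93.] shift [-4.000e-01 -1.000e-01  1.206e+02] t 23.35
pan (446.0, 304.6, 53.0, 18.4, [165.1, 319.9], [445.9, 303.8, 52.1])
pan (440.7, 349.8, 52.6, 18.4, [143.5, 322.9], [441.0, 348.7, 51.9])
pin (479.9, -20.8, 77.4, 9.7, [320.7, 299.7], [480.0, -20.6, 77.6])
```

```bash
H="python3 -m handwheel"
(
$H '[[0,0,0.03,0,0,0,0.085],[0,0,0.03,0,0,0,0.085],[0,0,0.03,0,0,0,0.085],[0,0,0.02,0,0,0,0.085],[0,0,0.01,0,0,0,0.085],[0,0,0,0,0,0,0.085]]' 25
$H '[[0,0,0,0,0,0,0.03],[0,0,0,0,0,0,0.03],[0,0,0,0,0,0,0.03],[0,0,0,0,0,0,0.03],[0,0,0,0,0,0,0.03],[0,0,0,0,0,0,0.03],[0,0,0,0,0,0,0.03],[0,0,0,0,0,0,0.03]]'
$H '[[0,0,-0.01,0,0,0,0.03],[0,0,-0.02,0,0,0,0.03],[0,0,-0.03,0,0,0,0.03],[0,0,-0.03,0,0,0,0.03],[0,0,-0.03,0,0,0,0.03],[0,0,0,0,0,0,0.03]]'
$H '[[-0.0184,-0.032,0,0,0,0,0.03],[-0.0184,-0.032,0,0,0,0,0.03],[-0.0184,-0.032,0,0,0,0,0.03],[-0.0184,-0.032,0,0,0,0,0.03],[-0.0184,-0.032,0,0,0,0,0.03]]'
$H '[[0,0,0,0,0,0,0.03],[0,0,0,0,0,0,0.03],[0,0,0,0,0,0,0.03]]'
) | grep -vE rot
python3 -c "
from h import *; rel('pics/w6.png');rel()"
```

```text
time: 23.95
tool_pos: [633.1, 11.5, 53.4]
ft_force: [0.9, -0.4, -0.8]
finger_gap: 85.3
grip_force: 0.0
time: 24.62
tool_pos: [636.9, 10.3, 58.4]
ft_force: [-1.0, 0.6, 6.7]
finger_gap: 34.1
grip_force: 25.6
time: 25.12
tool_pos: [639.4, 10.1, 185.5]
ft_force: [1.6, -0.3, -0.2]
finger_gap: 33.9
grip_force: 26.5
time: 25.53
tool_pos: [479.1, -90.5, 176.6]
ft_force: [0.1, -1.4, -0.1]
finger_gap: 34.1
grip_force: 26.5
time: 25.78
tool_pos: [481.2, -90.0, 177.2]
ft_force: [0.8, -0.3, -0.4]
finger_gap: 34.1
grip_force: 26.5
t 25.78 tool [481.2 -90.  177.2] held: top -6.4 x range -17.3 17.8 len 35.1 cx 0.2
pin (480.1, -20.3, 77.9, 9.9, [322.9, 117.2], [480.1, -20.2, 77.7]) shift tool [69.5  2.2]
t 25.83 tool [481.6 -89.7 177.2] held: top -6.4 x range -17.1 17.7 len 34.8 cx 0.3
pin (480.1, -20.2, 78.0, 9.9, [322.3, 117.8], [480.2, -20.2, 77.7]) shift tool [69.3  1.8]
```

```bash
H="python3 -m handwheel"
(
$H '[[0.0348,0.0012,0,0,0,0,0.03],[0.0347,0.0012,0,0,0,0,0.03],[0,0,0.02,0,0,0,0.03],[0,0,0.02,0,0,0,0.03],[0,0,0.01,0,0,0,0.03],[0,0,0,0,0,0,0.03],[0,0,0,0,0,0,0.03]]' 20
$H '[[0,0,0.002,0,0,0,0.03],[0,0,0.002,0,0,0,0.03],[0,0,0.001,0,0,0,0.03],[0,0,0.001,0,0,0,0.03],[0,0,0,0,0,0,0.03],[0,0,0,0,0,0,0.03]]'
$H '[[0,0,0.001,0,0,0,0.03],[0,0,0.001,0,0,0,0.03],[0,0,0,0,0,0,0.03],[0,0,0,0,0,0,0.03]]'
$H '[[0,0,0.001,0,0,0,0.03],[0,0,0,0,0,0,0.03],[0,0,0,0,0,0,0.03]]'
) | grep -vE rot
```

```text
time: 26.47
tool_pos: [479.3, -20.1, 126.0]
ft_force: [-0.2, 0.4, -0.7]
finger_gap: 34.3
grip_force: 26.5
time: 26.97
tool_pos: [479.5, -20.5, 120.5]
ft_force: [-0.7, -1.3, -0.9]
finger_gap: 34.2
grip_force: 26.5
time: 27.3
tool_pos: [480.2, -20.4, 119.1]
ft_force: [1.5, -0.5, 4.6]
finger_gap: 34.1
grip_force: 27.1
time: 27.55
tool_pos: [480.4, -20.4, 118.8]
ft_force: [-1.0, 1.2, 10.4]
finger_gap: 34.2
grip_force: 27.7
```

```bash
H="python3 -m handwheel"
(
$H '[[0.0015,0,0,0,0,0,0.03],[0,0,0,0,0,0,0.03],[0,0,0,0,0,0,0.03]]' 20
$H '[[-0.003,0,0,0,0,0,0.03],[0,0,0,0,0,0,0.03],[0,0,0,0,0,0,0.03]]'
$H '[[0.0015,0.0015,0,0,0,0,0.03],[0,0,0,0,0,0,0.03],[0,0,0,0,0,0,0.03]]'
$H '[[0,-0.003,0,0,0,0,0.03],[0,0,0,0,0,0,0.03],[0,0,0,0,0,0,0.03]]'
$H '[[0,0.0015,0,0,0,0,0.03],[0,0,0,0,0,0,0.03],[0,0,0,0,0,0,0.03]]'
) | grep -E "pos|ft"
python3 - <<'E'
from h import *
p,D=r.snapshot("scene"); cv2.imwrite("pics/s3.png",cv2.resize(p[120:320,180:380],(800,800))[:600])
# ring widths of held sleeves (w2,w5,w6) and remaining one
for n in("w2","w5","w6"):
    g=cv2.cvtColor(cv2.imread(f"pics/{n}.png"),6)[340:354,250:385].mean(0); e=np.diff(g); print(n,[(250+i,int(e[i])) for i in range(len(e)) if abs(e[i])>20])
E
```

```text
tool_pos: [480.5, -19.7, 118.8]
ft_force: [-0.7, -3.4, 8.4]
tool_pos: [480.5, -21.5, 118.6]
ft_force: [-0.8, 3.5, 8.9]
tool_pos: [480.9, -20.8, 118.5]
ft_force: [-7.1, -1.8, 13.7]
tool_pos: [479.8, -20.9, 118.8]
ft_force: [4.9, -0.6, 5.3]
tool_pos: [480.3, -20.8, 118.6]
ft_force: [-0.2, -1.3, 10.9]
w2 [(260, 54), (261, 59), (287, -24), (288, -39), (345, 35), (346, 31), (372, -65), (373, -33)]
w5 [(260, 44), (261, 58), (262, 21), (287, -24), (288, -39), (345, 30), (346, 31), (372, -51), (373, -48)]
w6 [(261, 74), (262, 44), (287, -25), (288, -32), (345, 28), (346, 30), (371, -24), (372, -81)]
```

View pics/s3.png

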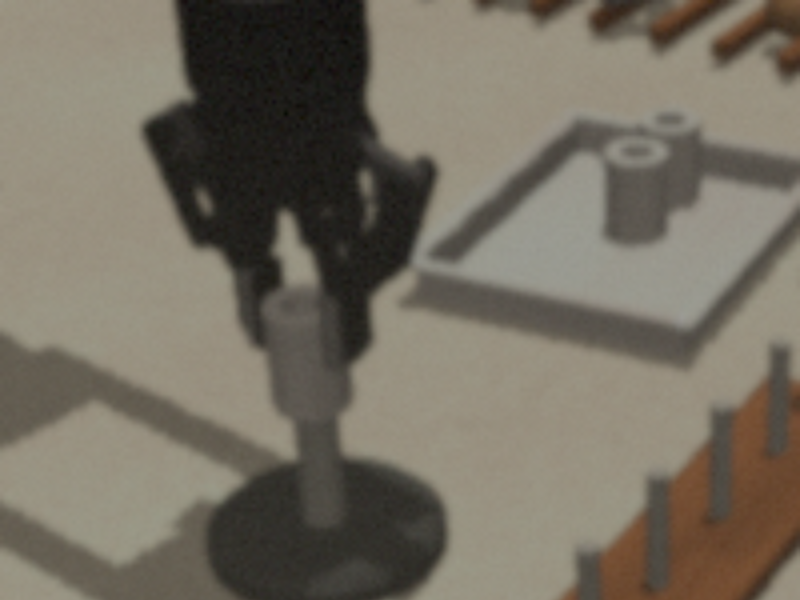

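Sleeve 3 sits trapped on the tip in both wiggle axes, and the scene view shows it resting on the pin at (310,415 in the crop). So it doesn't fit and goes to the pan, where sleeves 1 and 2 stand upright.

```bash
H="python3 -m handwheel"
(
$H '[[0,0,-0.01,0,0,0,0.03],[0,0,-0.025,0,0,0,0.03],[0,0,-0.025,0,0,0,0.03],[0.0354,-0.0017,0,0,0,0,0.03],[0.0354,-0.0017,0,0,0,0,0.03],[0.0354,-0.0017,0,0,0,0,0.03],[0.0354,-0.0017,0,0,0,0,0.03],[0.0354,-0.0017,0,0,0,0,0.03]]' 25
$H '[[0.0354,-0.0017,0,0,0,0,0.03],[0.0354,-0.0017,0,0,0,0,0.03],[0.0354,-0.0017,0,0,0,0,0.03],[0,0,0,0,0,0,0.03],[0,0,0,0,0,0,0.03]]'
$H '[[0,0,0.03,0,0,0,0.03],[0,0,0.03,0,0,0,0.03],[0,0,0.03,0,0,0,0.03],[0,0,0.02,0,0,0,0.03],[0,0,0.01,0,0,0,0.03],[0,0,0.006,0,0,0,0.03],[0,0,0,0,0,0,0.03],[0,0,0,0,0,0,0.03]]'
$H '[[0,0,0.001,0,0,0,0.03],[0,0,0.001,0,0,0,0.03],[0,0,0.001,0,0,0,0.03],[0,0,0.001,0,0,0,0.03],[0,0,0,0,0,0,0.03],[0,0,0,0,0,0,0.03]]'
$H '[[0,0,0.001,0,0,0,0.03],[0,0,0,0,0,0,0.03],[0,0,0,0,0,0,0.03]]'
) | grep -vE rot
```

```text
time: 29.52
tool_pos: [460.5, 157.3, 177.1]
ft_force: [1.5, 0.3, -0.5]
finger_gap: 34.1
grip_force: 25.3
time: 29.93
tool_pos: [449.7, 263.2, 176.8]
ft_force: [0.2, -1.3, -0.3]
finger_gap: 33.9
grip_force: 25.3
time: 30.6
tool_pos: [451.8, 261.6, 52.3]
ft_force: [0.7, -0.2, -0.5]
finger_gap: 34.1
grip_force: 25.3
time: 31.1
tool_pos: [451.0, 261.8, 47.4]
ft_force: [-0.2, 0.1, -0.8]
finger_gap: 34.1
grip_force: 25.3
time: 31.35
tool_pos: [451.2, 261.9, 46.5]
ft_force: [0.4, 0.3, 1.0]
finger_gap: 34.1
grip_force: 25.5
```

```bash
H="python3 -m handwheel"
(
$H '[[0,0,0,0,0,0,0.045],[0,0,0,0,0,0,0.06],[0,0,0,0,0,0,0.085],[0,0,0,0,0,0,0.085],[0,0,-0.01,0,0,0,0.085],[0,0,-0.04,0,0,0,0.085],[0,0,-0.04,0,0,0,0.085],[0,0,-0.04,0,0,0,0.085]]' 30
$H '[[-0.0344,0.0157,0,0,0,0,0.085],[-0.0344,0.0157,0,0,0,0,0.085],[-0.0344,0.0157,0,0,0,0,0.085],[-0.0344,0.0157,0,0,0,0,0.085],[-0.0344,0.0157,0,0,0,0,0.085],[-0.0344,0.0157,0,0,0,0,0.085],[-0.0344,0.0157,0,0,0,0,0.085],[-0.0344,0.0157,0,0,0,0,0.085]]'
$H '[[-0.0344,0.0157,0,0,0,0,0.085],[-0.0344,0.0157,0,0,0,0,0.085],[-0.0344,0.0157,0,0,0,0,0.085],[0,0,0,0,0,0,0.085],[0,0,0,0,0,0,0.085],[0,0,0,0,0,0,0.085]]'
) | grep -vE rot
python3 - <<'E'
from h import *
for o in look("wrist",58,72,(590,685,-180,-30),40,"pics/w7.png"): print(o)
go(643.6,-106.8,56)
for o in look("top",40,60,(340,550,180,400),40,"pics/t4.png"): print("pan",o)
for o in look("top",70,90,(400,560,-150,130),5): print("pin",o)
E
```

```text
time: 32.02
tool_pos: [450.3, 261.4, 177.9]
ft_force: [1.3, 0.5, -0.1]
finger_gap: 85.0
grip_force: 0.0
time: 32.68
tool_pos: [591.4, -8.4, 177.3]
ft_force: [0.7, -0.3, 0.3]
finger_gap: 85.0
grip_force: 0.0
time: 33.18
tool_pos: [643.0, -107.1, 176.5]
ft_force: [0.1, 0.5, -0.2]
finger_gap: 85.1
grip_force: 0.0
(643.7, -107.3, 64.8, 17.9, [319.5, 241.6], [643.7, -106.3, 64.6])
(643.8, -108.4, 65.2, 5.0, [319.3, 240.0], [643.5, -105.0, 65.3])
at [ 643.  -106.4  176.6] [-180.   -0.   93.] shift [ -0.5   0.6 120.6] t 33.23
pan (450.3, 261.5, 52.9, 17.9, [185.8, 317.0], [450.7, 260.7, 52.5])
pan (446.1, 304.8, 52.8, 18.2, [165.1, 319.8], [446.1, 303.8, 52.0])
pan (441.2, 350.0, 52.9, 18.5, [143.4, 322.9], [441.0, 348.8, 52.0])
pin (481.5, -14.2, 77.0, 6.1, [317.2, 298.8], [481.9, -13.5, 77.4])
```

```bash
H="python3 -m handwheel"
(
$H '[[0,0.0003,0.03,0,0,0,0.085],[0,0,0.03,0,0,0,0.085],[0,0,0.03,0,0,0,0.085],[0,0,0.02,0,0,0,0.085],[0,0,0.01,0,0,0,0.085],[0,0,0,0,0,0,0.085]]' 25
$H '[[0,0,0,0,0,0,0.03],[0,0,0,0,0,0,0.03],[0,0,0,0,0,0,0.03],[0,0,0,0,0,0,0.03],[0,0,0,0,0,0,0.03],[0,0,0,0,0,0,0.03],[0,0,0,0,0,0,0.03],[0,0,0,0,0,0,0.03]]'
$H '[[0,0,-0.01,0,0,0,0.03],[0,0,-0.02,0,0,0,0.03],[0,0,-0.03,0,0,0,0.03],[0,0,-0.03,0,0,0,0.03],[0,0,-0.03,0,0,0,0.03],[0,0,0,0,0,0,0.03]]'
$H '[[0.0052,-0.0323,0,0,0,0,0.03],[0.0052,-0.0323,0,0,0,0,0.03],[0.0052,-0.0323,0,0,0,0,0.03],[0.0052,-0.0323,0,0,0,0,0.03],[0.0052,-0.0323,0,0,0,0,0.03]]'
$H '[[0,0,0,0,0,0,0.03],[0,0,0,0,0,0,0.03],[0,0,0,0,0,0,0.03]]'
) | grep -vE rot
python3 -c "
from h import *; rel('pics/w8.png');rel()"
```

```text
time: 33.83
tool_pos: [641.3, -105.6, 53.4]
ft_force: [0.0, -0.2, 0.3]
finger_gap: 85.0
grip_force: 0.0
time: 34.5
tool_pos: [644.9, -107.4, 58.5]
ft_force: [-1.3, 1.0, 6.5]
finger_gap: 35.7
grip_force: 24.6
time: 35.0
tool_pos: [647.4, -108.1, 185.9]
ft_force: [1.0, -0.8, 0.8]
finger_gap: 36.2
grip_force: 25.6
time: 35.42
tool_pos: [479.5, -89.4, 176.7]
ft_force: [0.6, -0.6, -0.2]
finger_gap: 35.9
grip_force: 25.6
time: 35.67
tool_pos: [481.6, -89.8, 177.5]
ft_force: [0.6, 0.0, -0.7]
finger_gap: 35.9
grip_force: 25.7
t 35.67 tool [481.6 -89.8 177.5] held: top -6.2 x range -17.2 17.8 len 35.1 cx 0.3
pin (480.3, -20.2, 77.9, 9.9, [322.1, 117.5], [480.1, -20.2, 77.7]) shift tool [69.4  1.9]
t 35.72 tool [482.1 -89.9 177.5] held: top -6.2 x range -17.2 17.8 len 35.0 cx 0.3
pin (480.2, -20.2, 78.0, 10.0, [321.2, 117.3], [480.2, -20.2, 77.7]) shift tool [69.5  1.4]
```

```bash
H="python3 -m handwheel"
(
$H '[[0.0346,0.0011,0,0,0,0,0.03],[0.0346,0.001,0,0,0,0,0.03],[0,0,0.02,0,0,0,0.03],[0,0,0.02,0,0,0,0.03],[0,0,0.01,0,0,0,0.03],[0,0,0,0,0,0,0.03],[0,0,0,0,0,0,0.03]]' 20
$H '[[0,0,0.002,0,0,0,0.03],[0,0,0.002,0,0,0,0.03],[0,0,0.001,0,0,0,0.03],[0,0,0.001,0,0,0,0.03],[0,0,0,0,0,0,0.03],[0,0,0,0,0,0,0.03]]'
$H '[[0,0,0.001,0,0,0,0.03],[0,0,0.001,0,0,0,0.03],[0,0,0,0,0,0,0.03],[0,0,0,0,0,0,0.03]]'
$H '[[0,0,0.001,0,0,0,0.03],[0,0,0,0,0,0,0.03],[0,0,0,0,0,0,0.03]]'
) | grep -vE rot
```

```text
time: 36.35
tool_pos: [479.4, -20.5, 126.1]
ft_force: [1.0, -0.0, -0.6]
finger_gap: 36.3
grip_force: 25.7
time: 36.85
tool_pos: [479.6, -20.5, 120.6]
ft_force: [0.1, -0.5, -0.5]
finger_gap: 36.1
grip_force: 25.7
time: 37.18
tool_pos: [480.3, -20.4, 119.2]
ft_force: [0.8, -0.2, 5.7]
finger_gap: 35.8
grip_force: 26.1
time: 37.43
tool_pos: [480.5, -20.4, 118.9]
ft_force: [-0.5, 1.4, 11.5]
finger_gap: 36.0
grip_force: 26.5
```

```bash
H="python3 -m handwheel"
(
$H '[[0.002,0,0,0,0,0,0.03],[0,0,0,0,0,0,0.03],[0,0,0,0,0,0,0.03]]' 20
$H '[[-0.004,0,0,0,0,0,0.03],[0,0,0,0,0,0,0.03],[0,0,0,0,0,0,0.03]]'
$H '[[0.002,0.002,0,0,0,0,0.03],[0,0,0,0,0,0,0.03],[0,0,0,0,0,0,0.03]]'
$H '[[0,-0.004,0,0,0,0,0.03],[0,0,0,0,0,0,0.03],[0,0,0,0,0,0,0.03]]'
$H '[[0,0.002,0,0,0,0,0.03],[0,0,0,0,0,0,0.03],[0,0,0,0,0,0,0.03]]'
) | grep -E "pos|ft"
python3 - <<'E'
from h import *
C=cam("wrist"); t=r.sense()["tool_pos"]; p,D=r.snapshot("wrist"); g=cv2.cvtColor(p,6); cv2.imwrite("pics/w9.png",p)
print("depth ring",np.median(D[345:352,268:284]),np.median(D[345:352,352:366]))
for v in(342,346,350):
    e=np.diff(g[v,250:385].astype(float)); us=[250+i for i in range(len(e)) if abs(e[i])>20]; print(v,us)
f=C[0]; d=np.median(D[345:350,268:284]); print("bore",58.4*d/f,"outer",112*d/f)
# sleeves standing in the pan, top camera: bore in pictures
p,D=r.snapshot("top"); P=cloud(cam("top"),D)
g=cv2.cvtColor(p,6)
for (u,v) in((186,317),(165,320),(143,323)): print(g[v-1:v+2,u-14:u+15].mean(0).astype(int))
E
```

```text
tool_pos: [480.5, -19.2, 118.9]
ft_force: [-0.1, -3.6, 9.2]
tool_pos: [480.7, -21.9, 118.8]
ft_force: [0.4, 4.0, 9.1]
tool_pos: [481.3, -20.8, 118.6]
ft_force: [-7.1, -2.3, 14.6]
tool_pos: [479.6, -20.7, 119.2]
ft_force: [4.4, -0.5, 6.1]
tool_pos: [480.5, -20.6, 118.8]
ft_force: [0.2, 0.5, 10.1]
depth ring 130.43684 130.57095
342 [260, 261, 288, 345, 346, 372, 373]
346 [259, 260, 261, 287, 345, 346, 372, 373]
350 [260, 261, 287, 288, 345, 346, 372, 373]
bore 17.984934151492464 outer 34.49165365215905
[104  48  20  25  20  70 118 125 128  86  35  23  26  26  30  60  99 118
 121 121 126 110  51  20  26  26  49  78  83]
[ 57  20  26  25  19  64 115 124 127  89  37  19  23  26  24  33  53 107
 123 123 126 108  53  18  26  22  31 101 125]
[128  90  33  18  13  89 123 121 125 107  50  16  24  26  24  23  25  48
 107 122 125 129  82  31  22  26  21  25 105]
```

Sleeve 5 shows the same trapped contact on the tip, and its visible bore measures about 18 mm. All four sleeves are narrow, so this one goes to the pan too.

```bash
H="python3 -m handwheel"
(
$H '[[0,0,-0.01,0,0,0,0.03],[0,0,-0.025,0,0,0,0.03],[0,0,-0.025,0,0,0,0.03],[0.0352,0.0013,0,0,0,0,0.03],[0.0352,0.0013,0,0,0,0,0.03],[0.0352,0.0013,0,0,0,0,0.03],[0.0352,0.0013,0,0,0,0,0.03]]' 25
$H '[[0.0352,0.0013,0,0,0,0,0.03],[0.0352,0.0013,0,0,0,0,0.03],[0.0352,0.0013,0,0,0,0,0.03],[0,0,0,0,0,0,0.03],[0,0,0,0,0,0,0.03]]'
$H '[[0,0,0.03,0,0,0,0.03],[0,0,0.03,0,0,0,0.03],[0,0,0.03,0,0,0,0.03],[0,0,0.02,0,0,0,0.03],[0,0,0,0,0,0,0.03],[0,0,0,0,0,0,0.03]]'
) | grep -vE rot
python3 -c "
from h import *; rel('pics/w10.png')"
```

```text
time: 39.37
tool_pos: [476.6, 121.7, 177.5]
ft_force: [0.5, -0.5, -1.3]
finger_gap: 35.6
grip_force: 25.8
time: 39.78
tool_pos: [474.7, 227.8, 177.0]
ft_force: [0.0, -0.5, -0.9]
finger_gap: 36.1
grip_force: 25.8
time: 40.28
tool_pos: [474.5, 224.7, 66.3]
ft_force: [0.8, -0.7, -0.9]
finger_gap: 35.7
grip_force: 25.8
t 40.28 tool [474.5 224.7  66.3] held: top -6.3 x range -17.2 17.8 len 35.0 cx 0.3
```

View pics/w10.png

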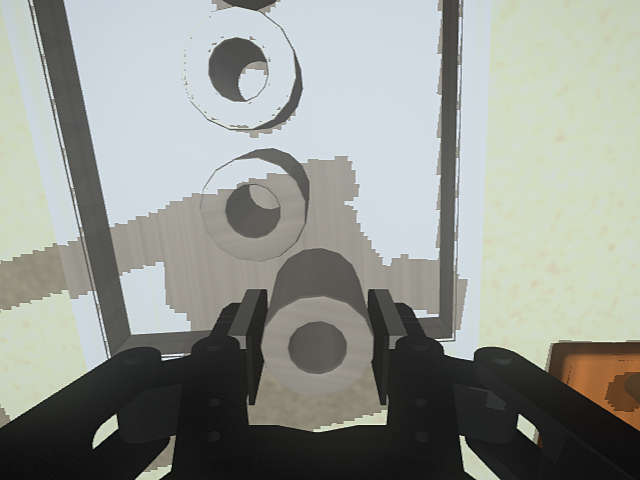

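The held sleeve is above the pan's near end. The near wall's floor edge shows near (150,334), so I check clearance before lowering.

```bash
python3 - <<'E'
from h import *
C=cam("wrist")
print(plane(C,[140,200,445,440],[334,331,318,318],3.0).round(1)); print(plane(C,[150,430],[350,341],24.).round(1))
d=np.load("top0.npz"); D=d["d"]; P=cloud(cam("top"),D)
m=(D>0)&(P[...,2]>1.5)&(P[...,2]<7)&(P[...,0]>385)&(P[...,0]<510)&(P[...,1]>170)&(P[...,1]<410)
for x0 in(420,440,470): 
    q=P[m&(abs(P[...,0]-x0)<3)]; print(x0,np.sort(q[:,1])[[0,-1]].round(1))
    q=P[(D>0)&(P[...,2]>15)&(P[...,2]<40)&(abs(P[...,0]-x0)<3)&(P[...,1]>150)&(P[...,1]<430)]; y=np.sort(q[:,1]); i=np.argmax(np.diff(y)); print("  rim",y[[0,i,i+1,-1]].round(1))
E
```

```text
[[389.9 187.7   3. ]
 [419.5 190.9   3. ]
 [538.8 204.    3. ]
 [536.4 203.9   3. ]]
[[403.  191.7  24. ]
 [526.2 202.5  24. ]]
420 [171.9 409.7]
  rim [182.3 190.7 380.9 393. ]
440 [175.5 385.1]
  rim [183.1 192.  383.2 397.4]
470 [175.4 409.6]
  rim [186.8 195.4 387.3 398.2]
```

```bash
H="python3 -m handwheel"
(
$H '[[0,0,0.01,0,0,0,0.03],[0,0,0.006,0,0,0,0.03],[0,0,0.001,0,0,0,0.03],[0,0,0.001,0,0,0,0.03],[0,0,0.001,0,0,0,0.03],[0,0,0.001,0,0,0,0.03],[0,0,0,0,0,0,0.03],[0,0,0,0,0,0,0.03]]' 25
$H '[[0,0,0.001,0,0,0,0.03],[0,0,0,0,0,0,0.03],[0,0,0,0,0,0,0.03]]'
$H '[[0,0,0,0,0,0,0.045],[0,0,0,0,0,0,0.055],[0,0,0,0,0,0,0.055],[0,0,-0.01,0,0,0,0.055],[0,0,-0.04,0,0,0,0.055],[0,0,-0.04,0,0,0,0.055],[0,0,-0.04,0,0,0,0.055],[0,0,0,0,0,0,0.055]]'
$H '[[-0.03,0,0,0,0,0,0.055],[-0.035,0,0,0,0,0,0.055],[-0.035,0,0,0,0,0,0.055],[-0.035,0,0,0,0,0,0.055],[-0.035,0,0,0,0,0,0.055],[-0.035,0,0,0,0,0,0.055],[0,0,0,0,0,0,0.055],[0,0,0,0,0,0,0.055]]'
) | grep -vE rot
python3 - <<'E'
from h import *
for o in look("top",40,60,(340,550,180,400),40,"pics/t5.png"): print("pan",o)
p,D=r.snapshot("scene"); cv2.imwrite("pics/s5.png",p)
E
```

```text
time: 41.0
tool_pos: [475.7, 226.3, 47.4]
ft_force: [-0.0, -0.4, -0.6]
finger_gap: 36.1
grip_force: 25.8
time: 41.25
tool_pos: [475.9, 226.4, 46.6]
ft_force: [-0.1, 1.1, 1.6]
finger_gap: 36.2
grip_force: 26.0
time: 41.92
tool_pos: [480.2, 227.9, 186.8]
ft_force: [2.0, 0.5, 1.5]
finger_gap: 54.9
grip_force: 0.0
time: 42.58
tool_pos: [486.5, 19.8, 176.9]
ft_force: [-0.5, 0.2, 0.1]
finger_gap: 54.9
grip_force: 0.0
pan (475.4, 225.9, 52.9, 18.2, [202.8, 304.9], [474.9, 225.2, 52.4])
pan (450.6, 261.5, 53.0, 18.1, [185.8, 317.0], [450.7, 260.8, 52.3])
pan (445.0, 305.0, 52.7, 18.5, [165.1, 319.9], [445.9, 303.8, 52.1])
pan (440.8, 349.9, 52.4, 18.5, [143.6, 322.9], [441.0, 348.4, 51.9])
```

View pics/s5.png

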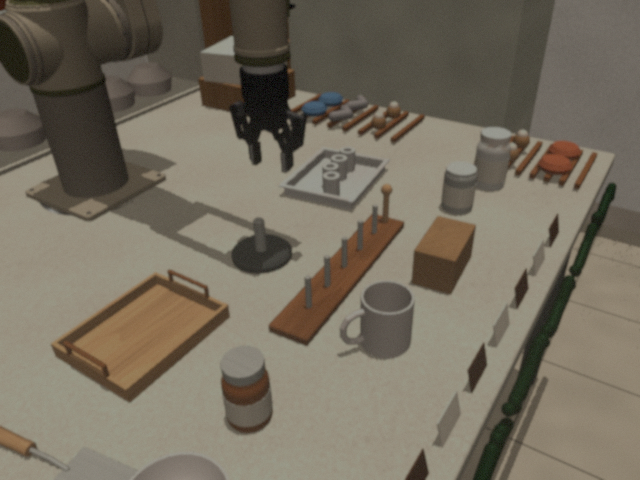

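All four sleeves stand upright in the pan around (340,172), the rack is empty, and everything else is where it was. I'm handing in.

```bash
python3 -c "
from bench import r; print(r.hand_in())"
```

```text
the job is handed in; nothing more can be done
None
```

I tried all four sleeves (pegs 1, 2, 3 and 5; peg 4 was empty) on the pin. Each stopped on the tip, so all four stand upright in the metal pan and the crate is empty. The job is handed in, but no verdict came back.

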